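# Open the food-waste caddy for scraping

## Task

Open the food-waste caddy so that plates can be scraped into it. Its lid is locked while the carrying handle stands up: push the handle over with the fingers until it lies right back behind the caddy, then get a fingertip under the lid's front tab and flip the lid up and over until it leans back open by itself. This is all touching and pushing with the fingers: do not lift the caddy, leave it standing where it is, and do not disturb the things around it.

Things in the scene. Friction and masses are not known exactly. Their poses are not given: they have to be found in the camera images.
- caddy: white food-waste caddy with a green lid, loose on the worktop, about 2.4 kg with its fittings, 140 mm deep (own x) x 156 mm wide (own y), rim 116 mm high. Origin: centre of its underside; z up; own x points from its front (tab side) to its back (hinge side), own y along the hinge. It stands with its front turned roughly to the robot's right. The front wall is at own x = -70 mm
- caddy_lid (a joint): angle of the lid, 0 shut to 1.92 rad fully open, leaning back on its stop. The green lid (160 mm wide, up to 11 mm thick, about 130 g) turns almost freely on its hinge; its weight shuts it below about 1.5 rad and tips it onto the stop above about 1.6 rad. While the handle stands up, cams at the handle's feet hold down the lid's side lugs and it rises only a few mm
- caddy_handle (a joint): angle of the black carrying handle, 0 leaning 0.45 rad forward of upright, 0.45 upright, 2.05 rad lying level behind the caddy on its stop (fully back). Light friction holds it near upright; past about 1.2 rad it falls back by itself. The lid is locked below about 1.5 rad and free above 1.6
- handle_grip (a point): centre of the handle's grey grip bar, a 19 mm thick round bar along the caddy's own y, 96 mm long (the whole handle is 192 mm wide); it swings on a 125 mm radius about handle_pivot, passing over the lid, and is 220 mm above the worktop when upright
- handle_pivot (a point): middle of the handle's pivot line, 95 mm up, at own x = 0 of the caddy; pivot line along the caddy's own y
- lid_tab (a point): middle of the front edge of the finger tab, on its underside. The tab is 64 mm wide, 5 mm thick, level when shut, and stands out 29 mm in front of the caddy's front wall, 118 mm above the worktop; nothing is below it. It swings on a 171 mm radius about lid_hinge, and stands 289 mm above the worktop when the lid is upright
- lid_hinge (a point): middle of the lid's hinge line, 118 mm up at the caddy's back, own x = 72 mm; hinge line along the caddy's own y
- bowl: cream bowl, 150 mm across, 61 mm high, behind the caddy on the robot's far side; leave alone. Origin: centre of its underside
- timer: dark grey round kitchen timer, 60 mm across, 25 mm high, near the front edge; leave alone. Origin: centre of its underside
- spice_tin: white round flat tin, 62 mm across, 25 mm high, near the front edge; leave alone. Origin: centre of its underside
- small_tin: small black tin, 50 x 54 x 21 mm, near the front edge; leave alone. Origin: centre of its underside
- teaspoon: teaspoon with black handle, 130 x 26 x 11 mm, lying at the front edge; leave alone. Origin: centre of its underside
- cake_fork: cake fork with black handle, 145 x 20 x 11 mm, lying at the front edge in front of the sink; leave alone. Origin: centre of its underside

How it is judged:
On the way, in this order (a step that is already met when the one before it is completed fails the run):
1. the handle lies fully back behind the caddy while the lid is still shut (value of joint caddy_handle above 1.9 rad and value of joint caddy_lid below 0.1 rad), for 0.2 s.
2. the lid has been flipped over and leans back on its stop (value of joint caddy_lid above 1.8 rad), for 0.2 s.
At the end, for the whole second after the job is handed in: The lid leans back open by itself (lid joint above 1.8 rad), the handle lies back (above 1.9 rad), the caddy stands level (tilt under 0.05 rad), at rest, within 40 mm of where it stood (value of joint caddy_lid above 1.8 rad and value of joint caddy_handle above 1.9 rad and angle between caddy's own z axis and vertical below 0.05 rad and distance of caddy from where it was at the start of the episode below 0.04 m and linear speed of caddy below 0.02 m/s); the robot touches nothing.
It fails at once if the caddy is lifted (12 mm or more) or tipped (0.2 rad or more) (height (world z) of caddy above 0.012 m or angle between caddy's own z axis and vertical above 0.2 rad).
It fails at once if the caddy is shoved 60 mm or more (distance of caddy from where it was at the start of the episode above 0.06 m).
It fails at once if something around the caddy is moved by 30 mm or more (distance of any of bowl, timer, spice_tin, small_tin, teaspoon, cake_fork from where it was at the start of the episode above 0.03 m).
It fails at once if the arm or the gripper's body, not the fingers, pushes the caddy, its lid or its handle with over 10 N (contact force between the arm and caddy above 10 N).
It also fails if it takes over 51 s, if anything falls off the work surface, if the arm or the gripper's body presses on something with over 40 N, if the wrist force passes 120 N, or if a joint passes its speed limit or range.

## Robot

A 6-joint arm with a two-finger parallel gripper is mounted at the origin on a cart in front of the work surface, level with it; the furniture and walls round the work are solid. World frame = base frame: x ahead of the robot, y to its left, z up, the work surface at z = 0. Lengths are in m, angles in rad, forces in N, time in s.
With the tool pointing down it reaches from about 0.35 to 0.925 m from the base axis. Payload 6.4 kg.
Tool frame: the origin (TCP) lies midway between the tips of the shut fingers; the grasp point (between the pads) lies 19 mm behind it; z points along the fingers, y is the line along which they close (so a half turn about z gives the same grasp; the last joint's range is limited). The gripper opens to 85 mm and grips with 20 to 120 N. Pads are 22 mm wide; open, the fingers measure 114 mm over their backs; the gripper's body (76 mm by 85 mm) begins 54 mm behind the grasp point. The pads swing forward as they close: fully open they stand 13 mm farther back than shut.
Start: joints at [1.131, 0.245, 1.558, -0, 1.339, -0.174], TCP at [0.171, 0.627, 0.231] pointing down, gripper open.
Joint ranges: [-3.13, 3.13], [-1.02, 2.26], [0.13, 2.54], [-0.95, 4.09], [0.21, 2.88], [-2.74, 2.74]. Speed limits (rad/s): [2.57, 2.57, 3.14, 3.14, 3.14, 3.14].

## Interface

Orientations are given as a 3x3 rotation matrix whose columns are the frame's x, y, z axes.
In Python, from cell import get_obs, camera, sign_off, look_for, spot_point gives the robot as it stands. The module is installed in compiled form; this text tells all that it offers.
- The arm moves only by the tool jog_arm, never from a script. Its argument "plan" is one flat list of numbers, 5 for each row, row after row: the shift along the tool's x, y, z in cm, then the turn about the tool's z in rad, then the finger opening in cm, from 0 to 8.54. A call has 1 to 5 rows; each row is the pose to reach, as a shift and turn from the pose commanded when the call began, along the tool's axes at that moment; what a row does not reach only later rows make up. A row lasts 1/10 s, in which the tool goes at most 50 mm and 8.59 degrees, less where a joint would pass 70% of its speed; a pose out of reach is approached as far as the arm can. A call with a gripper value outside its range is refused whole. The fingers move at their own pace and stop on an object; the grip force is fixed at half the most. Time passes only in rows, so rows that repeat a pose let the fingers close. It gives the time, the measured TCP pose, the force, the opening and the grip force at its end, in the units of the state.
- get_obs(): the state, without advancing time (a new reading comes with each control period).
- camera(name): name is "scene" or "top"; returns a dict with "pixels" (400x640x3 uint8, blue, green, red), "z_map" (400x640 float32, m along the optical axis (not along the pixel's ray), 0 where there is no reading), "camera_matrix" (3x3 intrinsics, pixels), "k1" (the pictures are not rectified: a ray, as slopes to the right and down, at radius r is drawn at 1 + k1 r^2 times it, then the intrinsics apply), "eye" and "rotation" of the camera in the world. Camera axes: x right, y down, z forward; pixel columns grow to the right and rows downward; lengths in m; the calibration is good to about 2 mm. A picture is of the moment at which its call begins.
- sign_off(): hands the job in; it is judged then, once.
Trained networks look in a picture, given as the dict that the camera call returned (one of the last four; its "shot" number tells which), for a name from the list of things; names that differ only in an ending like _2 or _b are one class to them, and where a whole thing is asked for, a point or a joint stands for the part that bears it (a point fixed in the world has none). Each returns a list of dicts, best first, with "p" (0 to 1); they miss things now and then, are a little off and sometimes report something else, mostly with a low value. They report only what shows in the picture. A call takes as long as a camera call.
- look_for(query, picture): "box" ([left, top, right, bottom] as shares, 0 to 1, of the picture: columns of its width, rows of its height, round what is visible of it).
- spot_point(query, picture): "centre" ([row, column] as shares, 0 to 1, of the picture: columns of its width, rows of its height: a listed point, or the origin of a listed thing).
The state is a dict: "t": time; "joint_positions": joint angles; "dq": joint speeds; "tau": joint torques, N m; "position": TCP position; "ee_rot": TCP orientation; "ft_force": force on the tool from outside, world axes, zero at the start; "wrist_torque": the same for the moment, N m; "finger_gap": finger opening in m; "grip_force": force on a finger pad.
Only numpy, scipy, OpenCV 4.12 (cv2) and the standard library are available. Lean on these libraries where they do the work, as an engineer would, in place of code of your own. Each camera call takes 0.05 s, during which the arm holds its last target. There are 200 camera calls.

## Working session

There is one attempt and no reset: what is moved stays moved. The work goes in short steps, Python scripts to look and compute and a tool call to move; the robot and the scene stay as the last step left them, time stands still between calls to the robot, and variables do not carry over. Pictures are saved under pics/ and viewed, at most 10 in all, crops included, and the job is handed in when it is done.

Besides the shell and the picture viewer there is one more tool, called after "Request:" in YAML: its name, and indented under it one key for each argument. jog_arm: Moves the arm, as the interface text tells. Its arguments: {"type":"object","properties":{"plan":{"type":"array","items":{"type":"number"}}},"required":["plan"]}

```bash
mkdir -p pics
cat > h.py <<'E'
import numpy as np, cv2
from cell import get_obs, camera, sign_off, look_for, spot_point
def ray(c,row,col):
    K=np.array(c["camera_matrix"]);d=np.array([(col*640-K[0,2])/K[0,0],(row*400-K[1,2])/K[1,1]])
    u=d.copy()
    for _ in range(20): u=d/(1+c["k1"]*(u@u))
    return np.array([u[0],u[1],1.])
def w(c,row,col,z=None):
    r=np.array(c["rotation"])@ray(c,row,col); e=np.array(c["eye"])
    if z is not None: return e+r*(z-e[2])/r[2]
    d=c["z_map"][min(399,int(row*400)),min(639,int(col*640))]
    return e+r*d
E
python3 - <<'E'
from h import *
np.set_printoptions(precision=3,suppress=True)
o=get_obs();print(o["t"],o["position"],o["ee_rot"],o["ft_force"])
H=dict(caddy=0,handle_grip=None,handle_pivot=.095,lid_tab=.118,lid_hinge=.118,bowl=0,timer=0,spice_tin=0,small_tin=0,teaspoon=0,cake_fork=0)
for n in("top","scene"):
    c=camera(n);cv2.imwrite(f"pics/{n}0.png",c["pixels"]);print(n,c["eye"])
    for q,z in H.items():
        for r in spot_point(q,c)[:1]:
            a,b=r["centre"];print(q,round(r["p"],2),int(a*400),int(b*640),"z:",w(c,a,b,z) if z is not None else "","depth",w(c,a,b))
E
```

```text
0.0 [0.17  0.627 0.23 ] [[-0.965  0.263 -0.001]
 [ 0.263  0.965 -0.002]
 [ 0.    -0.002 -1.   ]] [-0.252  0.625  0.382]
top [0.167 0.061 1.533]
caddy 0.77 213 355 z: [ 0.545 -0.065  0.   ] depth [ 0.513 -0.054  0.13 ]
handle_grip 0.88 195 371 z:  depth [ 0.544 -0.098  0.22 ]
handle_pivot 0.97 204 357 z: [ 0.55  -0.068  0.095] depth [ 0.542 -0.065  0.126]
lid_hinge 0.77 208 333 z: [0.537 0.013 0.118] depth [ 0.568  0.009 -0.003]
bowl 0.82 156 375 z: [ 0.749 -0.152  0.   ] depth [ 0.744 -0.15   0.015]
timer 0.18 267 357 z: [ 0.359 -0.061  0.   ] depth [ 0.358 -0.06   0.014]
spice_tin 0.28 268 304 z: [0.366 0.117 0.   ] depth [0.362 0.116 0.024]
small_tin 0.6 263 440 z: [ 0.358 -0.339  0.   ] depth [ 0.355 -0.332  0.027]
teaspoon 0.7 266 356 z: [ 0.364 -0.058  0.   ] depth [ 0.364 -0.058  0.   ]
cake_fork 0.59 271 214 z: [0.369 0.414 0.   ] depth [0.368 0.411 0.012]
scene [-0.079 -1.215  1.401]
caddy 0.87 256 332 z: [ 0.547 -0.076  0.   ] depth [ 0.51  -0.143  0.083]
handle_grip 0.6 218 338 z:  depth [ 0.548 -0.114  0.226]
handle_pivot 0.83 237 330 z: [ 0.543 -0.069  0.095] depth [ 0.529 -0.096  0.126]
lid_tab 0.62 249 347 z: [ 0.556 -0.166  0.118] depth [ 0.552 -0.171  0.125]
lid_hinge 0.86 221 322 z: [ 0.545 -0.     0.118] depth [ 0.541 -0.009  0.127]
bowl 0.58 250 389 z: [ 0.751 -0.149  0.   ] depth [ 0.746 -0.156  0.009]
timer 0.73 240 267 z: [0.369 0.111 0.   ] depth [0.362 0.091 0.022]
spice_tin 0.75 215 255 z: [0.382 0.265 0.   ] depth [0.379 0.254 0.01 ]
small_tin 0.58 328 323 z: [ 0.375 -0.339  0.   ] depth [ 0.365 -0.357  0.028]
teaspoon 0.65 273 283 z: [ 0.356 -0.068  0.   ] depth [ 0.357 -0.066 -0.002]
cake_fork 0.6 193 241 z: [0.38 0.42 0.  ] depth [ 0.382  0.426 -0.005]
```

Run:
```python
import cv2
a=cv2.imread("pics/top0.png")[100:300,180:480];b=cv2.imread("pics/scene0.png")[150:350,200:500]
cv2.imwrite("pics/c0.png",cv2.resize(cv2.vconcat([a,b]),None,fx=1.5,fy=1.5,interpolation=cv2.INTER_CUBIC))
```

```text
(no output)
```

View pics/c0.png

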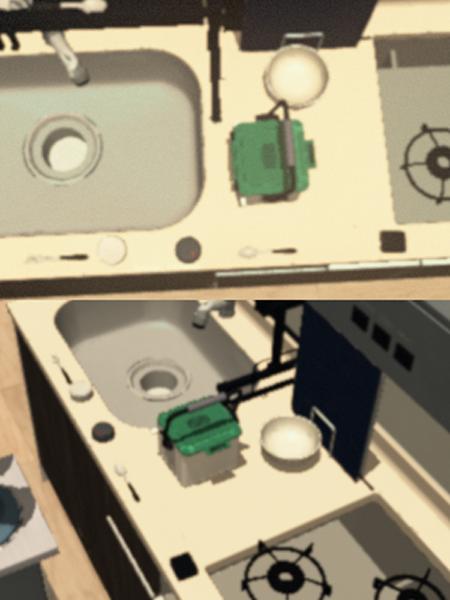

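The top crop shows the caddy at about crop (270,158), with the tab on its right at about (312,153). A dark vertical bar stands near (215,60), left of the caddy, so I'll check what that is and fit the lid's pose.

```bash
cat >> h.py <<'E'
def cloud(c):
    K=np.array(c["camera_matrix"]);v,u=np.mgrid[0:400,0:640]
    d=np.stack([(u-K[0,2])/K[0,0],(v-K[1,2])/K[1,1]],-1);x=d.copy()
    for _ in range(20): x=d/(1+c["k1"]*(x**2).sum(-1,keepdims=True))
    r=np.dstack([x,np.ones((400,640))])*c["z_map"][...,None]
    return r@np.array(c["rotation"]).T+np.array(c["eye"])
E
python3 - <<'E'
from h import *
np.set_printoptions(precision=3,suppress=True)
P={}
for n in("top","scene"):
    c=camera(n);p=cloud(c);P[n]=p;b,g,r=[c["pixels"][...,i].astype(int) for i in range(3)]
    m=(g>r+25)&(g>b+10)&(p[...,2]>.09)&(p[...,2]<.16)&(abs(p[...,0]-.55)<.15)&(abs(p[...,1]+.07)<.15)
    q=p[m];print(n,m.sum(),cv2.minAreaRect(q[:,:2].astype(np.float32)*1000),"z",np.percentile(q[:,2],[5,50,95]))
    for y in np.arange(-.19,.04,.01):
        s=q[abs(q[:,1]-y)<.005]
        if len(s)>2: print(round(y,2),np.percentile(s[:,0],[2,50,98]),len(s),end="; ")
    print()
    dk=(b+g+r<150)&(p[...,2]>.13)&(abs(p[...,0]-.6)<.35)&(abs(p[...,1])<.3)
    q=p[dk];
    for x in np.arange(.3,.95,.05):
        s=q[abs(q[:,0]-x)<.025]
        if len(s)>3: print("dark x",round(x,2),len(s),s.min(0),s.max(0))
print(P["top"][130:185:8,323])
E
```

```text
top 1656 ((545.2618408203125, -77.7804946899414), (157.55899047851562, 170.1378173828125), 1.5618411302566528) z [0.121 0.128 0.133]
-0.16 [0.521 0.525 0.575] 8; -0.15 [0.505 0.542 0.574] 47; -0.14 [0.476 0.542 0.613] 135; -0.13 [0.472 0.545 0.62 ] 138; -0.12 [0.471 0.491 0.61 ] 14; -0.09 [0.471 0.518 0.621] 94; -0.08 [0.469 0.544 0.621] 128; -0.07 [0.468 0.516 0.621] 104; -0.06 [0.469 0.534 0.62 ] 122; -0.05 [0.471 0.543 0.62 ] 153; -0.04 [0.47  0.542 0.618] 147; -0.03 [0.468 0.541 0.617] 150; -0.02 [0.468 0.54  0.615] 146; -0.01 [0.47  0.542 0.615] 146; 0.0 [0.48  0.541 0.605] 107; 0.01 [0.508 0.557 0.583] 17; 
dark x 0.6 27849 [ 0.586 -0.3    0.838] [0.609 0.3   1.034]
dark x 0.65 960 [0.657 0.027 0.499] [0.675 0.3   0.591]
dark x 0.7 738 [0.675 0.027 0.464] [0.725 0.3   0.591]
dark x 0.75 2065 [ 0.725 -0.02   0.336] [0.775 0.3   0.59 ]
dark x 0.8 1151 [ 0.775 -0.017  0.132] [0.824 0.3   0.524]
dark x 0.85 4025 [ 0.827 -0.3    0.13 ] [0.875 0.046 0.405]
dark x 0.9 53 [ 0.875 -0.015  0.33 ] [0.92  0.017 0.354]
scene 1213 ((547.7151489257812, -79.03396606445312), (183.2892608642578,
[... 607 characters left out ...]
.518 0.545 0.581] 3; 
dark x 0.45 59 [ 0.449 -0.114  0.13 ] [ 0.475 -0.067  0.222]
dark x 0.5 23 [ 0.479 -0.114  0.13 ] [ 0.524 -0.095  0.221]
dark x 0.55 9 [ 0.538 -0.107  0.13 ] [ 0.575 -0.095  0.134]
dark x 0.6 2108 [ 0.586 -0.3    0.13 ] [0.625 0.189 0.995]
dark x 0.65 319 [ 0.626 -0.108  0.13 ] [0.675 0.297 0.563]
dark x 0.7 433 [0.675 0.019 0.457] [0.723 0.3   0.561]
dark x 0.75 387 [ 0.725 -0.028  0.132] [0.775 0.296 0.494]
dark x 0.8 389 [ 0.775 -0.026  0.133] [0.825 0.046 0.428]
dark x 0.85 2817 [ 0.825 -0.3    0.13 ] [0.864 0.032 0.374]
[[0.809 0.033 0.116]
 [0.787 0.034 0.102]
 [0.754 0.035 0.11 ]
 [0.728 0.037 0.104]
 [0.7   0.038 0.106]
 [0.67  0.039 0.11 ]
 [0.669 0.04  0.032]]
```

Request:
jog_arm:
  plan: [-29,-35,-10,0,0,-29,-35,-10,0,0,-29,-35,-10,0,0,-29,-35,-10,0,0,-29,-35,-10,0,0]

```text
t: 1.8
position: [0.272, 0.4032, 0.2855]
ee_rot: [[-0.965, 0.262, 0.001], [0.262, 0.965, 0.0], [-0.0, 0.0, -1.0]]
ft_force: [1.2, 0.4, 0.4]
finger_gap: 0.0122
grip_force: 0.0
```

Request:
jog_arm:
  plan: [-20,-24,0,0,0,-20,-24,0,0,0,-20,-24,0,0,0,-20,-24,0,0,0,-20,-24,0,0,0]

```text
t: 2.3
position: [0.376, 0.1757, 0.2854]
ee_rot: [[-0.965, 0.262, 0.002], [0.262, 0.965, 0.0], [-0.001, 0.001, -1.0]]
ft_force: [0.7, 0.7, -0.7]
finger_gap: 0.0003
grip_force: 0.0
```

Request:
jog_arm:
  plan: [-3.2,-3.9,-0.6,0.14,0,-6.4,-7.8,-1.2,0.28,0,-9.6,-11.7,-2,0.42,0,-12.8,-15.6,-3,0.56,0,-16,-19.5,-3,0.7,0]

```text
t: 2.8
position: [0.478, -0.0509, 0.3168]
ee_rot: [[-0.564, 0.826, 0.003], [0.826, 0.564, -0.001], [-0.003, 0.002, -1.0]]
ft_force: [-0.3, 0.5, 0.1]
finger_gap: 0.0003
grip_force: 0.0
```

Request:
jog_arm:
  plan: [-4,-0.7,0,0.14,0,-8,-1.4,0,0.28,0,-12,-2.1,0,0.42,0,-16.1,-2.8,0,0.57,0,-16.1,-2.8,0,0.57,0]

```text
t: 3.3
position: [0.5462, -0.2008, 0.314]
ee_rot: [[-0.029, 1.0, -0.001], [1.0, 0.029, -0.0], [-0.0, -0.001, -1.0]]
ft_force: [-1.3, 0.2, -1.0]
finger_gap: 0.0
grip_force: 0.0
```

Run:
```python
from h import *
np.set_printoptions(precision=3,suppress=True)
o=get_obs();print(o["t"],o["position"],o["ee_rot"][:2])
for n in("top","scene"):
    c=camera(n)
    for q,z in dict(handle_grip=.213,handle_pivot=.095,lid_tab=.118,lid_hinge=.118,caddy=0).items():
        for r in spot_point(q,c)[:1]:
            a,b=r["centre"];print(n,q,round(r["p"],2),w(c,a,b,z),w(c,a,b))
```

```text
3.3 [ 0.546 -0.201  0.314] [[-0.029  1.    -0.001]
 [ 1.     0.029 -0.   ]]
top handle_grip 0.89 [ 0.552 -0.103  0.213] [ 0.548 -0.101  0.224]
top handle_pivot 0.68 [ 0.545 -0.07   0.095] [ 0.535 -0.067  0.131]
top lid_tab 0.85 [ 0.556 -0.173  0.118] [ 0.415 -0.088  0.633]
top lid_hinge 0.78 [0.536 0.009 0.118] [0.567 0.004 0.002]
top caddy 0.62 [ 0.542 -0.078  0.   ] [ 0.511 -0.067  0.13 ]
scene handle_grip 0.97 [ 0.549 -0.104  0.213] [ 0.544 -0.112  0.222]
scene handle_pivot 0.65 [ 0.544 -0.059  0.095] [ 0.53  -0.087  0.126]
scene lid_tab 0.76 [ 0.551 -0.17   0.118] [ 0.552 -0.169  0.117]
scene lid_hinge 0.77 [ 0.546 -0.007  0.118] [ 0.544 -0.011  0.122]
scene caddy 0.57 [ 0.547 -0.073  0.   ] [ 0.507 -0.147  0.091]
```

Request:
jog_arm:
  plan: [0,0,4.5,0,0,0,0,9,0,0,0,0,13.6,0,0,3,0,13.6,0,0,6,0,13.6,0,0]

```text
t: 4.4
position: [0.5421, -0.1361, 0.1765]
ee_rot: [[-0.033, 0.999, -0.004], [0.999, 0.033, 0.002], [0.002, -0.004, -1.0]]
ft_force: [-0.3, 0.4, 0.3]
finger_gap: 0.0002
grip_force: 0.0
```

Request:
jog_arm:
  plan: [1.5,0,0,0,0,3,0,0,0,0,4.5,0,0,0,0,6,0,0,0,0,7.5,0,0,0,0]

```text
t: 4.9
position: [0.5408, -0.0611, 0.1791]
ee_rot: [[-0.035, 0.999, 0.0], [0.999, 0.035, -0.0], [-0.0, 0.0, -1.0]]
ft_force: [0.2, 0.1, 0.6]
finger_gap: -0.0001
grip_force: 0.0
```

Request:
jog_arm:
  plan: [1.5,0,0,0,0,3,0,0,0,0,4.5,0,0,0,0,6,0,0,0,0,7.5,0,0,0,0]

```text
t: 5.4
position: [0.5381, 0.0142, 0.1789]
ee_rot: [[-0.035, 0.999, -0.0], [0.999, 0.035, 0.0], [0.0, -0.0, -1.0]]
ft_force: [-0.1, -0.1, -0.8]
finger_gap: 0.0002
grip_force: 0.0
```

Run:
```python
from h import *
np.set_printoptions(precision=3,suppress=True)
for n in("scene","top"):
    c=camera(n);cv2.imwrite(f"pics/{n}1.png",cv2.resize(c["pixels"][140:300,220:460],None,fx=2.5,fy=2.5))
    for q in ("handle_grip","lid_tab","caddy"):
        for r in spot_point(q,c)[:2]:
            a,b=r["centre"];print(n,q,round(r["p"],2),w(c,a,b),w(c,a,b,.1))
```

```text
scene handle_grip 0.91 [0.539 0.045 0.14 ] [0.558 0.085 0.1  ]
scene lid_tab 0.93 [ 0.544 -0.17   0.124] [ 0.555 -0.15   0.1  ]
scene caddy 0.92 [ 0.513 -0.145  0.091] [ 0.509 -0.152  0.1  ]
top lid_tab 0.63 [ 0.593 -0.191  0.007] [ 0.567 -0.176  0.1  ]
top caddy 0.97 [ 0.516 -0.055  0.137] [ 0.526 -0.058  0.1  ]
```

View pics/scene1.png

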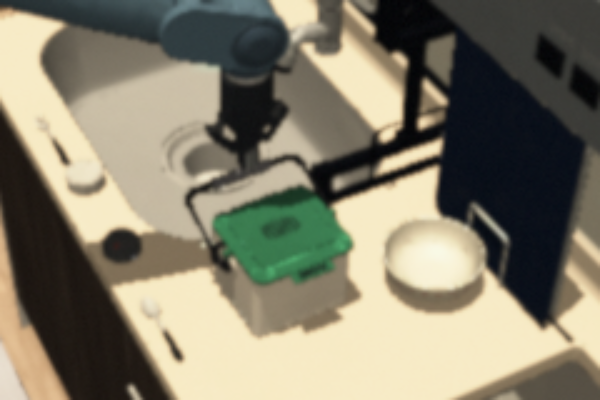

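The handle has tipped past upright to about bar (250,180) in the crop, behind the lid, and the lid is shut. I'll give it time to settle and check that it's fully back.

Request:
jog_arm:
  plan: [0,0,0,0,0,0,0,0,0,0,0,0,0,0,0,0,0,0,0,0,0,0,0,0,0]

```text
t: 6.3
position: [0.5381, 0.0129, 0.1789]
ee_rot: [[-0.035, 0.999, -0.0], [0.999, 0.035, 0.0], [0.0, -0.0, -1.0]]
ft_force: [0.0, -0.1, 0.1]
finger_gap: 0.0001
grip_force: 0.0
```

Run:
```python
from h import *
np.set_printoptions(precision=3,suppress=True)
for n in("scene","top"):
    c=camera(n);cv2.imwrite(f"pics/{n}2.png",cv2.resize(c["pixels"][140:300,220:460],None,fx=2.5,fy=2.5))
    for q in ("handle_grip","lid_tab","caddy"):
        for r in spot_point(q,c)[:2]:
            a,b=r["centre"];print(n,q,round(r["p"],2),w(c,a,b),w(c,a,b,.1))
```

```text
scene handle_grip 0.51 [ 0.663  0.297 -0.183] [0.531 0.027 0.1  ]
scene lid_tab 0.8 [ 0.574 -0.144  0.077] [ 0.563 -0.162  0.1  ]
scene caddy 0.86 [ 0.508 -0.146  0.096] [ 0.506 -0.149  0.1  ]
top lid_tab 0.92 [ 0.551 -0.163  0.121] [ 0.556 -0.167  0.1  ]
```

View pics/scene2.png

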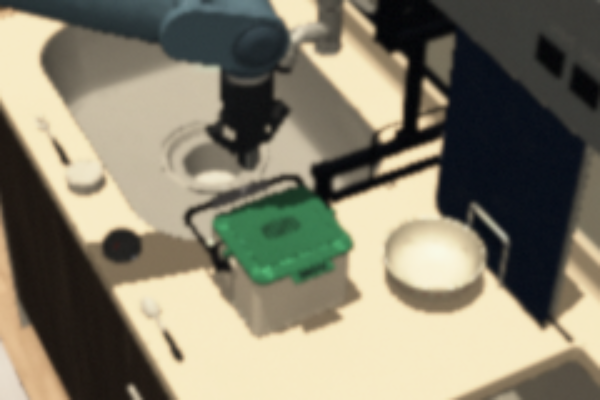

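Request:
jog_arm:
  plan: [0,0,-5,0,0,0,0,-10,0,0,-4,0,-13,0,8.54,-8,0,-13,0,8.54,-12,0.6,-13,0,8.54]

```text
t: 7.2
position: [0.5487, -0.108, 0.3111]
ee_rot: [[-0.036, 0.999, 0.003], [0.999, 0.036, -0.001], [-0.002, 0.003, -1.0]]
ft_force: [0.8, 1.1, -0.2]
finger_gap: 0.0432
grip_force: 0.0
```

Request:
jog_arm:
  plan: [-4,0,0,0,8.54,-8,0,0,0,8.54,-13,0,0,0,8.54,-13,0,0,0,8.54,-13,0,0,0,8.54]

```text
t: 7.7
position: [0.5526, -0.2376, 0.3085]
ee_rot: [[-0.033, 0.999, -0.001], [0.999, 0.033, 0.001], [0.001, -0.001, -1.0]]
ft_force: [0.5, 0.5, 0.1]
finger_gap: 0.0855
grip_force: 0.0
```

Run:
```python
from h import *
np.set_printoptions(precision=3,suppress=True)
o=get_obs();print(o["t"],o["position"],o["finger_gap"])
for n in("scene","top"):
    c=camera(n);p=cloud(c)
    cv2.imwrite(f"pics/{n}3.png",cv2.resize(c["pixels"][140:300,220:460],None,fx=2.5,fy=2.5))
    for q,z in dict(handle_grip=.09,lid_tab=.118,lid_hinge=.118,caddy=0).items():
        for r in spot_point(q,c)[:1]:
            a,b=r["centre"];print(n,q,round(r["p"],2),w(c,a,b),w(c,a,b,z))
    b,g,r=[c["pixels"][...,i].astype(int) for i in range(3)]
    m=(g>r+25)&(g>b+10)&(p[...,2]>.09)&(p[...,2]<.16)&(abs(p[...,0]-.55)<.15)&(abs(p[...,1]+.07)<.15)
    q=p[m]
    for y in np.arange(-.18,.02,.005):
        s=q[abs(q[:,1]-y)<.0025]
        if len(s)>2: print(round(y,3),np.percentile(s[:,0],[2,98]),len(s),end="; ")
    print()
```

```text
7.7 [ 0.553 -0.238  0.309] 0.085455999018076
scene handle_grip 0.75 [0.551 0.046 0.095] [0.553 0.051 0.09 ]
scene lid_tab 0.81 [ 0.549 -0.166  0.122] [ 0.551 -0.163  0.118]
scene lid_hinge 0.86 [ 0.545 -0.008  0.121] [ 0.547 -0.006  0.118]
scene caddy 0.9 [ 0.499 -0.145  0.099] [ 0.542 -0.064 -0.   ]
-0.16 [0.575 0.582] 4; -0.15 [0.504 0.603] 23; -0.145 [0.484 0.587] 24; -0.14 [0.482 0.611] 47; -0.135 [0.474 0.615] 48; -0.13 [0.477 0.622] 49; -0.125 [0.485 0.617] 59; -0.12 [0.476 0.624] 51; -0.115 [0.478 0.623] 47; -0.11 [0.482 0.623] 40; -0.105 [0.478 0.618] 43; -0.1 [0.482 0.622] 47; -0.095 [0.475 0.619] 45; -0.09 [0.482 0.622] 39; -0.085 [0.477 0.618] 47; -0.08 [0.479 0.626] 40; -0.075 [0.475 0.618] 49; -0.07 [0.474 0.627] 42; -0.065 [0.473 0.616] 38; -0.06 [0.478 0.603] 44; -0.055 [0.476 0.602] 42; -0.05 [0.476 0.602] 31; -0.045 [0.473 0.6  ] 35; -0.04 [0.477 0.605] 44; -0.035 [0.47  0.609] 35; -0.03 [0.477 0.611] 44; -0.025 [0.471 0.606] 42; -0.02 [0.47 0.61] 39; -0.015 [0.472 0.61 ] 31; -0.01 [0.478 0.608] 30; -0.005 [0.477 0.611] 23; 0.0 [0.492 0.601] 19; 0.005 [0.491 0.575] 1
[... 203 characters left out ...]
1 [ 0.51  -0.062  0.133] [ 0.543 -0.074  0.   ]
-0.125 [0.611 0.623] 5; -0.12 [0.6   0.622] 11; -0.115 [0.591 0.62 ] 10; -0.11 [0.586 0.619] 17; -0.105 [0.582 0.62 ] 22; -0.1 [0.55 0.62] 26; -0.095 [0.543 0.62 ] 38; -0.09 [0.537 0.617] 41; -0.085 [0.536 0.619] 42; -0.08 [0.53  0.619] 43; -0.075 [0.524 0.619] 47; -0.07 [0.515 0.622] 47; -0.065 [0.507 0.625] 62; -0.06 [0.502 0.621] 53; -0.055 [0.496 0.618] 62; -0.05 [0.486 0.621] 67; -0.045 [0.481 0.618] 72; -0.04 [0.473 0.622] 75; -0.035 [0.471 0.621] 78; -0.03 [0.47 0.62] 73; -0.025 [0.468 0.621] 80; -0.02 [0.471 0.617] 73; -0.015 [0.468 0.62 ] 79; -0.01 [0.474 0.617] 76; -0.005 [0.475 0.614] 68; 0.0 [0.481 0.604] 62; 0.005 [0.506 0.581] 38;
```

```bash
python3 -c "
import cv2
cv2.imwrite('pics/c3.png',cv2.resize(cv2.hconcat([cv2.imread('pics/scene3.png'),cv2.imread('pics/top3.png')])[:, :],(800,270)))"
```

```text
(no output)
```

View pics/c3.png

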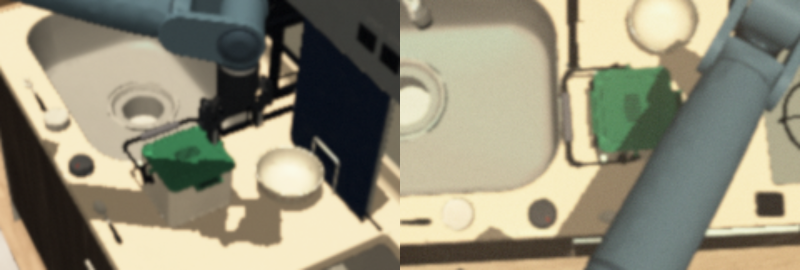

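The handle lies level behind the caddy: the grip is at about y 0.056, z 0.095, and the lid is shut. Next I'll lower the open fingers so they straddle the tab.

Request:
jog_arm:
  plan: [3.5,0,3,0,8.54,7.3,0,6.5,0,8.54,7.3,0,11,0,8.54,7.3,0,15,0,8.54,7.3,0,15,0,8.54]

```text
t: 8.7
position: [0.5464, -0.1612, 0.1526]
ee_rot: [[-0.036, 0.999, -0.011], [0.999, 0.036, 0.006], [0.006, -0.011, -1.0]]
ft_force: [-0.5, -0.4, -0.2]
finger_gap: 0.0851
grip_force: 0.0
```

Request:
jog_arm:
  plan: [0,0,1,0,8.54,0,0,2,0,8.54,0,0,3,0,8.54,0,0,3,0,8.54]

```text
t: 9.1
position: [0.55, -0.1638, 0.1283]
ee_rot: [[-0.035, 0.999, -0.001], [0.999, 0.035, 0.001], [0.001, -0.001, -1.0]]
ft_force: [-0.8, -0.2, -1.2]
finger_gap: 0.0855
grip_force: 0.0
```

Request:
jog_arm:
  plan: [0,0,1,0,8.54,0,0,2.0,0,8.54,0,0,2.4,0,8.54,0,0,2.4,0,8.54]

```text
t: 9.5
position: [0.5497, -0.1634, 0.1038]
ee_rot: [[-0.035, 0.999, -0.002], [0.999, 0.035, 0.001], [0.001, -0.002, -1.0]]
ft_force: [-0.1, 0.1, 0.8]
finger_gap: 0.0852
grip_force: 0.0
```

Run:
```python
from h import *
c=camera("scene");cv2.imwrite("pics/s4.png",cv2.resize(c["pixels"][190:270,300:400],None,fx=6,fy=6,interpolation=cv2.INTER_CUBIC))
print(get_obs()["position"],get_obs()["ft_force"])
```

```text
[ 0.55009135 -0.16358888  0.10444151] [-0.10654559 -0.49824538 -0.0917655 ]
```

View pics/s4.png

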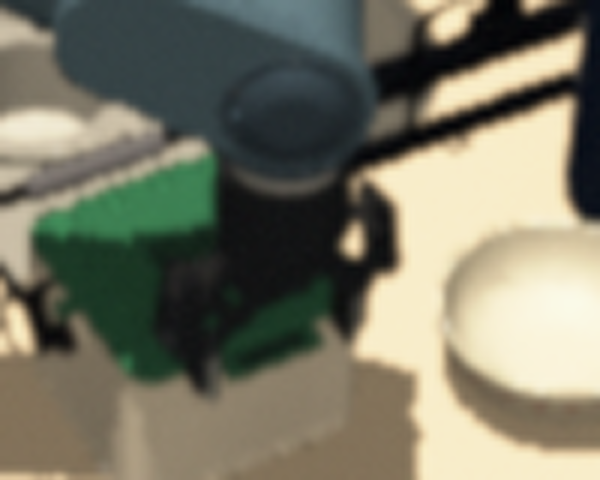

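The fingers, at crop (195,340) and (355,290), straddle the tab at (270,340). Closing on it.

Request:
jog_arm:
  plan: [0,0,0,0,6,0,0,0,0,6,0,0,0,0,6,0,0,0,0,6,0,0,0,0,6]

```text
t: 10.05
position: [0.5497, -0.164, 0.1063]
ee_rot: [[-0.035, 0.999, -0.002], [0.999, 0.035, -0.0], [-0.0, -0.002, -1.0]]
ft_force: [-6.8, 0.9, 7.9]
finger_gap: 0.0616
grip_force: 63.0
```

Request:
jog_arm:
  plan: [0.05,0,-0.8,0,6,0.1,0,-1.65,0,6,0.2,0,-2.5,0,6,0.33,0,-3.3,0,6,0.33,0,-3.3,0,6]

```text
t: 10.55
position: [0.5495, -0.1594, 0.1384]
ee_rot: [[-0.037, 0.999, -0.002], [0.999, 0.037, 0.001], [0.001, -0.002, -1.0]]
ft_force: [-5.7, 0.5, -3.4]
finger_gap: 0.0612
grip_force: 67.5
```

Run:
```python
from h import *
c=camera("scene");cv2.imwrite("pics/s5.png",cv2.resize(c["pixels"][180:270,290:410],None,fx=5,fy=5,interpolation=cv2.INTER_CUBIC))
```

```text
(no output)
```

View pics/s5.png

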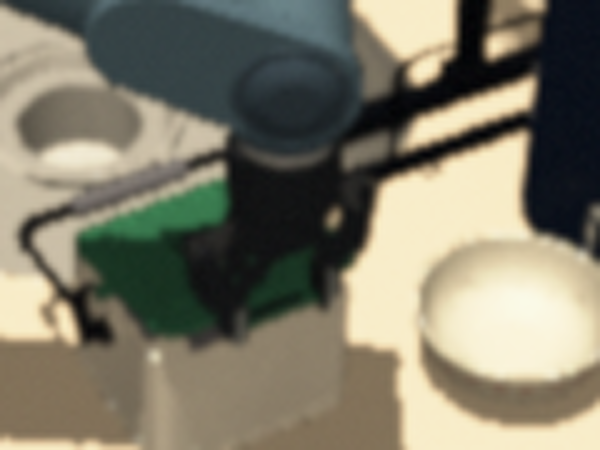

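The tab has come up with the fingers; the lid's front edge now stands off the rim near crop (240,330). Forces are small, so I'll keep following the arc.

Request:
jog_arm:
  plan: [0.4,0,-1.6,0,6,0.97,0,-3.15,0,6,1.7,0,-4.6,0,6,2.55,0,-6.05,0,6,3.55,0,-7.35,0,6]

```text
t: 11.1
position: [0.5484, -0.1222, 0.2116]
ee_rot: [[-0.036, 0.999, -0.001], [0.999, 0.036, 0.005], [0.005, -0.001, -1.0]]
ft_force: [-0.5, 6.3, -9.1]
finger_gap: 0.0611
grip_force: 67.0
```

Request:
jog_arm:
  plan: [1.3,0,-1.1,0,6,2.55,0,-2.1,0,6,3.9,0,-3.05,0,6,5.35,0,-3.85,0,6,6.85,0,-4.5,0,6]

```text
t: 11.6
position: [0.5468, -0.0554, 0.2572]
ee_rot: [[-0.034, 0.999, 0.001], [0.999, 0.034, 0.0], [-0.0, 0.001, -1.0]]
ft_force: [1.8, 1.4, -8.3]
finger_gap: 0.0615
grip_force: 60.5
```

Request:
jog_arm:
  plan: [1.55,0,-0.4,0,6,3.15,0,-0.7,0,6,4.8,0,-0.85,0,6,6.4,0,-0.85,0,6,8,0,-0.7,0,6]

```text
t: 12.1
position: [0.5448, 0.0247, 0.2663]
ee_rot: [[-0.036, 0.999, 0.004], [0.999, 0.036, -0.0], [-0.001, 0.004, -1.0]]
ft_force: [0.5, 0.4, -0.1]
finger_gap: 0.0597
grip_force: 0.0
```

Run:
```python
from h import *
c=camera("scene");cv2.imwrite("pics/s6.png",cv2.resize(c["pixels"][150:280,260:410],None,fx=4,fy=4,interpolation=cv2.INTER_CUBIC))
```

```text
(no output)
```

View pics/s6.png

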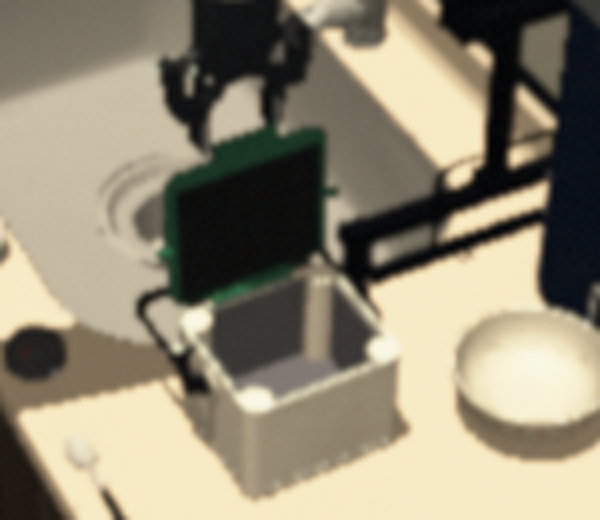

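The lid is up past vertical, with the tab at crop (250,145) just below the fingers, and the grip has slipped free. I'll back straight up, clear away and check.

Request:
jog_arm:
  plan: [0,0,-1,0,7.5,0,0,-3,0,7.5,0,0,-6,0,7.5,0,0,-9,0,7.5,0,0,-9,0,7.5]

```text
t: 12.65
position: [0.546, 0.0227, 0.3597]
ee_rot: [[-0.035, 0.999, 0.01], [0.999, 0.035, -0.002], [-0.002, 0.01, -1.0]]
ft_force: [-0.2, 0.2, -0.1]
finger_gap: 0.0748
grip_force: 0.0
```

Request:
jog_arm:
  plan: [-4,0,0,0,7.5,-8,0,0,0,7.5,-12,0,0,0,7.5,-12,0,0,0,7.5,-12,0,0,0,7.5]

```text
t: 13.15
position: [0.5479, -0.0972, 0.353]
ee_rot: [[-0.033, 0.999, -0.001], [0.999, 0.033, 0.001], [0.001, -0.001, -1.0]]
ft_force: [-0.2, 0.4, 0.0]
finger_gap: 0.0747
grip_force: 0.0
```

Run:
```python
from h import *
np.set_printoptions(precision=3,suppress=True)
print(get_obs()["position"])
for n in("scene","top"):
    c=camera(n);p=cloud(c)
    cv2.imwrite(f"pics/{n}7.png",cv2.resize(c["pixels"][150:280,260:410],None,fx=4,fy=4))
    for q,z in dict(handle_grip=.09,lid_tab=.279,lid_hinge=.118,caddy=0).items():
        for r in spot_point(q,c)[:1]:
            a,b=r["centre"];print(n,q,round(r["p"],2),w(c,a,b),w(c,a,b,z))
```

```text
[ 0.548 -0.097  0.353]
scene lid_tab 0.88 [0.544 0.056 0.278] [0.543 0.055 0.279]
scene lid_hinge 0.57 [0.547 0.002 0.111] [ 0.544 -0.005  0.118]
scene caddy 0.6 [ 0.501 -0.144  0.1  ] [ 0.546 -0.062  0.   ]
top handle_grip 0.43 [0.547 0.061 0.101] [0.55  0.061 0.09 ]
top lid_tab 0.8 [ 0.637  0.065 -0.002] [0.551 0.064 0.279]
top caddy 0.97 [ 0.38  -0.011  0.67 ] [ 0.544 -0.066  0.   ]
```

View pics/scene7.png

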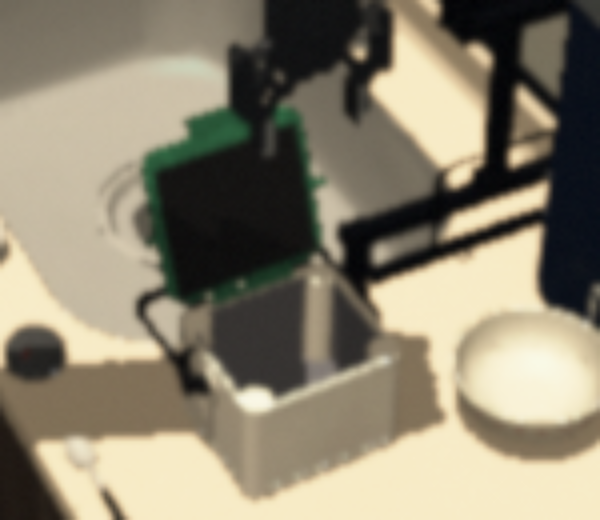

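The lid leans back on its stop: the tab is at crop (215,120), about y 0.06, z 0.279, which matches 1.92 rad. The handle is back and the robot is clear.

```bash
python3 -c "
from cell import *
print(sign_off())"
```

```text
the job is handed in; nothing more can be done
None
```

The caddy is open and the job is handed in at about 13 s: the handle lies fully back, the lid leans open on its stop, and the caddy is still standing where it was. I lifted the lid by pinching the tab's sides, because the tool only points straight down and could not reach under it. `sign_off()` returned no verdict.

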